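# Pack out and clamp a cigar mould in the bench press

### The job

Put the cigar mould that stands on the rolling board into the middle of the bench press, flat against the fence. Choose the two packers that together just fill the gap left in front of the pressure board, stand them in it side by side, in line with the mould and without forcing them, then swing the cam lever right round to its stop so that the mould is pressed. Leave the spare moulds and the tools and vessels lying about where they are, and knock nothing over.

Things in the scene. Friction and masses are not known exactly. Their poses are not given: they have to be found in the camera images.
- press: Bench press, fixed: plywood base 170 mm (x) by 250 mm (y -147 to +103), 18 mm thick; origin on the table. Offsets in its frame, from +y to -y: fence (face at y +69 mm), bay for mould and packers (119 mm long in y while the cam is open, open above and at both x ends, floor at z 18 mm), pressure board (face at y -50), cam. Right packing leaves 3 mm of play; the cam takes up 5 mm.
- fence: The fence: a wooden block 150 mm long, 22 mm thick, 45 mm high on the press base (top 63 mm above the table). Origin on the base at the middle of its face, which looks to the press's -y.
- pad: The pressure board: cork-faced wood, 124 mm long, top 69 mm above the table, sliding along the press's y. Origin on the base at the middle of the face towards the fence (y -50 mm with the cam open). The cam pushes it 5 mm towards the fence, evenly over the quarter turn; the rubber behind it gives 1 mm per 8 N, at most 2.5 mm.
- cam (a joint): The cam lever, swinging level about an upright pivot: 0 = open, pointing to the press's -y; 1.571 (a quarter turn anticlockwise from above) = home at its stop, pointing to the press's +x. Starts between 0 and 0.15; stiff (0.2 N m, some 2 N at the knob), stays where it is left.
- cam_knob (a point): Middle of the upright black knob at the lever's end: 24 mm across, standing 47 to 103 mm above the table; the point is at 78 mm, 95 mm from the pivot.
- cam_pivot (a point): The pivot axis of the cam lever, at the knob's height: 101.5 mm from the press's origin towards its -y.
- board_top (a point): Middle of the top of the rolling board: a worn wooden board 330 mm (x) by 130 mm (y), 18 mm thick, fixed. Exactly one mould stands on it, within 20 mm of its mid-line, with the knife: the one to be pressed. The two spares stand on a dark plank of the same thickness some 130 mm farther to +y.
- mould_62_mid (a point): Centre of the closed cigar mould that is 62 mm thick: pale wood, two halves with a dark seam, 140 mm long (its x), 62 mm thick (its y, across the seam), 78 mm high, about 0.44 kg, on its long edge; three 23.5 mm cigar ends show in each end face. The point is 39 mm above its underside.
- mould_50_mid (a point): Centre of the closed cigar mould that is 50 mm thick: pale wood, two halves with a dark seam, 140 mm long (its x), 50 mm thick (its y, across the seam), 78 mm high, about 0.35 kg, on its long edge; three 20 mm cigar ends show in each end face. The point is 39 mm above its underside.
- mould_44_mid (a point): Centre of the closed cigar mould that is 44 mm thick: pale wood, two halves with a dark seam, 140 mm long (its x), 44 mm thick (its y, across the seam), 78 mm high, about 0.31 kg, on its long edge; three 16.5 mm cigar ends show in each end face. The point is 39 mm above its underside.
- packer_24_grip (a point): Middle of the upright hand-grip of the 24 mm packer: a pale wooden block 100 mm long (its x), 24 mm thick (its y), 66 mm high, its lower edges chamfered 3 mm, with a stick 24 mm (x) by 18 mm (y) rising 50 mm from the middle of its top. The point is half-way up the stick, 91 mm above the underside; the top of the stick is at 116 mm. All four stand on a plywood board 10 mm thick.
- packer_30_grip (a point): Middle of the upright hand-grip of the 30 mm packer: a pale wooden block 100 mm long (its x), 30 mm thick (its y), 66 mm high, its lower edges chamfered 3 mm, with a stick 24 mm (x) by 18 mm (y) rising 50 mm from the middle of its top. The point is half-way up the stick, 91 mm above the underside; the top of the stick is at 116 mm.
- packer_36_grip (a point): Middle of the upright hand-grip of the 36 mm packer: a pale wooden block 100 mm long (its x), 36 mm thick (its y), 66 mm high, its lower edges chamfered 3 mm, with a stick 24 mm (x) by 18 mm (y) rising 50 mm from the middle of its top. The point is half-way up the stick, 91 mm above the underside; the top of the stick is at 116 mm.
- packer_48_grip (a point): Middle of the upright hand-grip of the 48 mm packer: a pale wooden block 100 mm long (its x), 48 mm thick (its y), 66 mm high, its lower edges chamfered 3 mm, with a stick 24 mm (x) by 18 mm (y) rising 50 mm from the middle of its top. The point is half-way up the stick, 91 mm above the underside; the top of the stick is at 116 mm.
- jar: Bystander: glass jar with a steel lid, 76 mm across, 95 mm high; origin under its middle.
- dish: Bystander: square glass dish, 110 mm, 45 mm high; origin under its middle.
- chaveta: Bystander: flat half-moon steel knife 124 mm by 85 mm by 4 mm, lying on the rolling board beyond the mould.
- ring_gauge: Bystander: flat aluminium cigar gauge with four holes, 44 by 150 by 6 mm; origin under its middle.
- cap_punch: Bystander: brass cap punch standing upright, 30 mm across, 60 mm high; origin under its middle.
- mug: Bystander: white mug, 80 mm across, 95 mm high; origin under its middle.
Not all that is in view belongs to the job. Leave any red look-alike of the part that bears mould_44_mid alone.

How it is judged:
On the way, in this order (a step that is already met when the one before it is completed fails the run):
1. the mould from the rolling board stands in the press against the fence ((((x of mould_62_mid in the frame of press between -0.03 and 0.03 m and y of mould_62_mid in the frame of press between 0.033 and 0.04 m and z of mould_62_mid in the frame of press below 0.061 m and angle between mould_62_mid's own z axis and vertical below 0.06 rad and angle between the x axis of mould_62_mid and the x axis of press, either way round below 0.08 rad) and (distance of mould_50_mid from where it was at the start of the episode below 0.03 m and y of mould_50_mid in the frame of board_top above 0.085 m) and (distance of mould_44_mid from where it was at the start of the episode below 0.03 m and y of mould_44_mid in the frame of board_top above 0.085 m)) or ((x of mould_50_mid in the frame of press between -0.03 and 0.03 m and y of mould_50_mid in the frame of press between 0.039 and 0.046 m and z of mould_50_mid in the frame of press below 0.061 m and angle between mould_50_mid's own z axis and vertical below 0.06 rad and angle between the x axis of mould_50_mid and the x axis of press, either way round below 0.08 rad) and (distance of mould_62_mid from where it was at the start of the episode below 0.03 m and y of mould_62_mid in the frame of board_top above 0.085 m) and (distance of mould_44_mid from where it was at the start of the episode below 0.03 m and y of mould_44_mid in the frame of board_top above 0.085 m)) or ((x of mould_44_mid in the frame of press between -0.03 and 0.03 m and y of mould_44_mid in the frame of press between 0.042 and 0.049 m and z of mould_44_mid in the frame of press below 0.061 m and angle between mould_44_mid's own z axis and vertical below 0.06 rad and angle between the x axis of mould_44_mid and the x axis of press, either way round below 0.08 rad) and (distance of mould_62_mid from where it was at the start of the episode below 0.03 m and y of mould_62_mid in the frame of board_top above 0.085 m) and (distance of mould_50_mid from where it was at the start of the episode below 0.03 m and y of mould_50_mid in the frame of board_top above 0.085 m)))), for 0.2 s.
2. the two packers that fill the gap stand in it, the cam still open ((((x of mould_62_mid in the frame of press between -0.03 and 0.03 m and y of mould_62_mid in the frame of press between 0.033 and 0.04 m and z of mould_62_mid in the frame of press below 0.061 m and angle between mould_62_mid's own z axis and vertical below 0.06 rad and angle between the x axis of mould_62_mid and the x axis of press, either way round below 0.08 rad) and (x of packer_24_grip in the frame of press between -0.03 and 0.03 m and y of packer_24_grip in the frame of press between -0.042 and 0.02 m and z of packer_24_grip in the frame of press below 0.113 m and angle between packer_24_grip's own z axis and vertical below 0.06 rad) and (x of packer_30_grip in the frame of press between -0.03 and 0.03 m and y of packer_30_grip in the frame of press between -0.042 and 0.02 m and z of packer_30_grip in the frame of press below 0.113 m and angle between packer_30_grip's own z axis and vertical below 0.06 rad) and (distance of mould_50_mid from where it was at the start of the episode below 0.03 m and y of mould_50_mid in the frame of board_top above 0.085 m) and (distance of mould_44_mid from where it was at the start of the episode below 0.03 m and y of mould_44_mid in the frame of board_top above 0.085 m)) or ((x of mould_50_mid in the frame of press between -0.03 and 0.03 m and y of mould_50_mid in the frame of press between 0.039 and 0.046 m and z of mould_50_mid in the frame of press below 0.061 m and angle between mould_50_mid's own z axis and vertical below 0.06 rad and angle between the x axis of mould_50_mid and the x axis of press, either way round below 0.08 rad) and (x of packer_30_grip in the frame of press between -0.03 and 0.03 m and y of packer_30_grip in the frame of press between -0.042 and 0.02 m and z of packer_30_grip in the frame of press below 0.113 m and angle between packer_30_grip's own z axis and vertical below 0.06 rad) and (x of packer_36_grip in the frame of press between -0.03 and 0.03 m and y of packer_36_grip in the frame of press between -0.042 and 0.02 m and z of packer_36_grip in the frame of press below 0.113 m and angle between packer_36_grip's own z axis and vertical below 0.06 rad) and (distance of mould_62_mid from where it was at the start of the episode below 0.03 m and y of mould_62_mid in the frame of board_top above 0.085 m) and (distance of mould_44_mid from where it was at the start of the episode below 0.03 m and y of mould_44_mid in the frame of board_top above 0.085 m)) or ((x of mould_44_mid in the frame of press between -0.03 and 0.03 m and y of mould_44_mid in the frame of press between 0.042 and 0.049 m and z of mould_44_mid in the frame of press below 0.061 m and angle between mould_44_mid's own z axis and vertical below 0.06 rad and angle between the x axis of mould_44_mid and the x axis of press, either way round below 0.08 rad) and (x of packer_24_grip in the frame of press between -0.03 and 0.03 m and y of packer_24_grip in the frame of press between -0.042 and 0.02 m and z of packer_24_grip in the frame of press below 0.113 m and angle between packer_24_grip's own z axis and vertical below 0.06 rad) and (x of packer_48_grip in the frame of press between -0.03 and 0.03 m and y of packer_48_grip in the frame of press between -0.042 and 0.02 m and z of packer_48_grip in the frame of press below 0.113 m and angle between packer_48_grip's own z axis and vertical below 0.06 rad) and (distance of mould_62_mid from where it was at the start of the episode below 0.03 m and y of mould_62_mid in the frame of board_top above 0.085 m) and (distance of mould_50_mid from where it was at the start of the episode below 0.03 m and y of mould_50_mid in the frame of board_top above 0.085 m))) and value of joint cam below 0.6 rad), for 0.2 s.
At the end, for the whole second after the job is handed in: Board mould within 5 mm of the fence; its two packers (24+30 for 62 mm, 30+36 for 50, 24+48 for 44) upright on the base between it and the pressure board, within 30 mm of mid-press; lever above 1.45 rad, board pressing with over 7 N; spare moulds moved under 30 mm ((((x of mould_62_mid in the frame of press between -0.03 and 0.03 m and y of mould_62_mid in the frame of press between 0.033 and 0.04 m and z of mould_62_mid in the frame of press below 0.061 m and angle between mould_62_mid's own z axis and vertical below 0.06 rad and angle between the x axis of mould_62_mid and the x axis of press, either way round below 0.08 rad) and (x of packer_24_grip in the frame of press between -0.03 and 0.03 m and y of packer_24_grip in the frame of press between -0.042 and 0.02 m and z of packer_24_grip in the frame of press below 0.113 m and angle between packer_24_grip's own z axis and vertical below 0.06 rad) and (x of packer_30_grip in the frame of press between -0.03 and 0.03 m and y of packer_30_grip in the frame of press between -0.042 and 0.02 m and z of packer_30_grip in the frame of press below 0.113 m and angle between packer_30_grip's own z axis and vertical below 0.06 rad) and (distance of mould_50_mid from where it was at the start of the episode below 0.03 m and y of mould_50_mid in the frame of board_top above 0.085 m) and (distance of mould_44_mid from where it was at the start of the episode below 0.03 m and y of mould_44_mid in the frame of board_top above 0.085 m)) or ((x of mould_50_mid in the frame of press between -0.03 and 0.03 m and y of mould_50_mid in the frame of press between 0.039 and 0.046 m and z of mould_50_mid in the frame of press below 0.061 m and angle between mould_50_mid's own z axis and vertical below 0.06 rad and angle between the x axis of mould_50_mid and the x axis of press, either way round below 0.08 rad) and (x of packer_30_grip in the frame of press between -0.03 and 0.03 m and y of packer_30_grip in the frame of press between -0.042 and 0.02 m and z of packer_30_grip in the frame of press below 0.113 m and angle between packer_30_grip's own z axis and vertical below 0.06 rad) and (x of packer_36_grip in the frame of press between -0.03 and 0.03 m and y of packer_36_grip in the frame of press between -0.042 and 0.02 m and z of packer_36_grip in the frame of press below 0.113 m and angle between packer_36_grip's own z axis and vertical below 0.06 rad) and (distance of mould_62_mid from where it was at the start of the episode below 0.03 m and y of mould_62_mid in the frame of board_top above 0.085 m) and (distance of mould_44_mid from where it was at the start of the episode below 0.03 m and y of mould_44_mid in the frame of board_top above 0.085 m)) or ((x of mould_44_mid in the frame of press between -0.03 and 0.03 m and y of mould_44_mid in the frame of press between 0.042 and 0.049 m and z of mould_44_mid in the frame of press below 0.061 m and angle between mould_44_mid's own z axis and vertical below 0.06 rad and angle between the x axis of mould_44_mid and the x axis of press, either way round below 0.08 rad) and (x of packer_24_grip in the frame of press between -0.03 and 0.03 m and y of packer_24_grip in the frame of press between -0.042 and 0.02 m and z of packer_24_grip in the frame of press below 0.113 m and angle between packer_24_grip's own z axis and vertical below 0.06 rad) and (x of packer_48_grip in the frame of press between -0.03 and 0.03 m and y of packer_48_grip in the frame of press between -0.042 and 0.02 m and z of packer_48_grip in the frame of press below 0.113 m and angle between packer_48_grip's own z axis and vertical below 0.06 rad) and (distance of mould_62_mid from where it was at the start of the episode below 0.03 m and y of mould_62_mid in the frame of board_top above 0.085 m) and (distance of mould_50_mid from where it was at the start of the episode below 0.03 m and y of mould_50_mid in the frame of board_top above 0.085 m))) and value of joint cam above 1.45 rad and contact force between pad and anything else above 7 N); the robot touches nothing.
It fails at once if the pack is forced: more than 60 N on the pressure board or the fence (contact force between any of pad, fence and anything else above 60 N).
It fails at once if a mould, a packer, the jar, the punch or the mug is tipped over (0.6 rad) (angle between any of mould_62_mid, mould_50_mid, mould_44_mid, packer_24_grip, packer_30_grip, packer_36_grip, packer_48_grip, jar, cap_punch, mug's own z axis and vertical above 0.6 rad).
It fails at once if a bystander (jar, dish, knife, gauge, punch or mug) is moved by more than 40 mm (distance of any of jar, dish, chaveta, ring_gauge, cap_punch, mug from where it was at the start of the episode above 0.04 m).
It also fails if it takes over 72 s, if anything falls off the work surface, if the arm or the gripper's body presses on something with over 40 N, if the wrist force passes 120 N, or if a joint passes its speed limit or range.

### The arm

A 6-joint arm with a two-finger parallel gripper is mounted at the origin on the work surface. World frame = base frame: x ahead of the robot, y to its left, z up, the work surface at z = 0. Lengths are in m, angles in rad, forces in N, time in s.
With the tool pointing down it reaches from about 0.325 to 0.775 m from the base axis. Payload 5.5 kg.
Tool frame: the origin (TCP) lies midway between the tips of the shut fingers; the grasp point (between the pads) lies 19 mm behind it (hold_point_z is the distance from the TCP to the grasp point, in m); z points along the fingers, y is the direction in which the jaws open and shut (so a half turn about z gives the same grasp; the last joint's range is limited). The gripper opens to 88 mm and grips with 3 to 60 N. Pads are 20 mm wide; open, the fingers measure 115 mm over their backs; the gripper's body (75 mm by 178 mm) begins 61 mm behind the grasp point.
Start: joints at [1.114, 0.091, 1.231, -0, 1.82, -0.057], TCP at [0.234, 0.553, 0.223] pointing down, gripper open.
Joint ranges: [-2.87, 2.87], [-0.86, 2.18], [0.17, 2.46], [-1.51, 4.65], [0.06, 2.69], [-2.65, 2.65]. Speed limits (rad/s): [2.57, 2.57, 3.01, 3.14, 3.14, 3.14].

### API

Orientations are given as a unit quaternion [w, x, y, z].
In Python, from rig import * gives the robot as it stands. The module is installed in compiled form; this text tells all that it offers. Calls block until the motion is done:
- movep(position, orientation): joint-space move of the TCP to a pose.
- move_l(position, rotation=None, speed=0.15, f_stop=None): straight line of the TCP; rotation=None keeps the orientation; speed is the mean speed in m/s. With f_stop (N) it stops when the force on the tool has changed by that much, and returns True; else False.
- set_joints(angles): joint-space move.
- let_go() and gripper_close(): open the fingers fully, or close them until they stop; the grip force is fixed at half the most.
- dwell(seconds).
- ik(position, orientation): joint angles nearest the present ones, or None.
- get_obs(): the state.
- grab_frame(name): name is "scene" or "top" or "wrist"; returns a dict with "image" (400x640x3 uint8, red, green, blue), "vfov" (degrees; the focal length in pixels is half the picture's height over the tangent of half this angle, whatever the lens; pixels are square), "cx", "cy" (the principal point, pixels), "dist" ([k1, k2, p1, p2, k3] as OpenCV has them; the pictures are not rectified), "eye" and "attitude" of the camera in the world. Camera axes: x right, y down, z forward; pixel columns grow to the right and rows downward; lengths in m; the calibration is good to about 2 mm. A picture is of the moment at which its call begins. There is no depth.
A pose or a line that the arm cannot do raises Unreachable and nothing moves.
- job_done(): hands the job in, once; it reports no verdict.
Trained networks look in the newest picture that a camera, given by its name, has taken for a name from the list of things; names that differ only in an ending like _2 or _b are one class to them, and where a whole thing is asked for, a point or a joint stands for the part that bears it (a point fixed in the world has none). Each returns a list of dicts, best first, with "conf" (0 to 1); they miss things now and then, are a little off and sometimes report something else, mostly with a low value. They report only what shows in the picture. A call takes as long as a camera call. They do not tell look-alikes from the thing itself.
- boxes_of(target, camera): "rect" ([left, top, right, bottom] in pixels, round what is visible of it).
- masks_of(target, camera): "pixels" (400x640 bool, what is visible of it) and "rect" ([left, top, right, bottom] in pixels, round what is visible of it).
The state is a dict: "t": time; "qpos": joint angles; "qvel": joint speeds; "joint_efforts": joint torques, N m; "ee_pos": TCP position; "tool_rot": TCP orientation; "force": force on the tool from outside, world axes, zero at the start; "ft_torque": the same for the moment, N m; "finger_gap": opening from 0.0 (shut) to 1.0 (fully open).
Only numpy, scipy, OpenCV 4.12 (cv2) and the standard library are available. Lean on these libraries where they do the work, as an engineer would, in place of code of your own. Each camera call takes 0.05 s, during which the arm holds its last target.

## Working session

There is one attempt and no reset: what is moved stays moved. The work goes in short steps, each a Python script; the robot and the scene stay as the last script left them, time stands still between calls to the robot, and variables do not carry over. Pictures are saved under pics/ and viewed, and the job is handed in when it is done.

```bash
ls; mkdir -p pics
python3 - <<'E'
from rig import *
import cv2
o=get_obs(); print(o['t'],o['ee_pos'],o['tool_rot'],o['finger_gap'])
for n in ("scene","top","wrist"):
    f=grab_frame(n); cv2.imwrite(f"pics/{n}0.png",f["image"][:,:,::-1]); print(n,f["vfov"],f["cx"],f["cy"],f["dist"],f["eye"],f["attitude"])
E
```

```text
pics
0.0 [0.23339858 0.55242952 0.22152944] [-2.37239779e-04  1.98550844e-01  9.80090126e-01 -9.22518995e-04] 0.9986367620203956
scene 52.62703259205847 324.24716894125885 202.68007958839846 [0.01212859 0.         0.         0.         0.        ] [ 0.88425065 -0.45964882  0.995219  ] [-0.28385202  0.92267191  0.25014109 -0.0743909 ]
top 44.34936205100682 316.64619176244724 198.4031493213062 [-0.09263749  0.          0.          0.          0.        ] [0.29210448 0.10135015 1.8083985 ] [ 0.05177544 -0.69837079  0.71098398 -0.06402592]
wrist 63.48540811574212 319.05817102272425 204.05477539349485 [-0.06817565  0.          0.          0.          0.        ] [0.16388424 0.5833445  0.38337844] [0.11908372 0.82480696 0.54720315 0.07798239]
```

View pics/scene0.png

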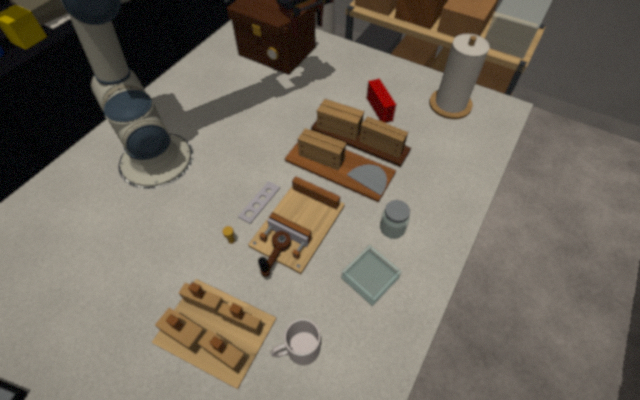

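View pics/top0.png

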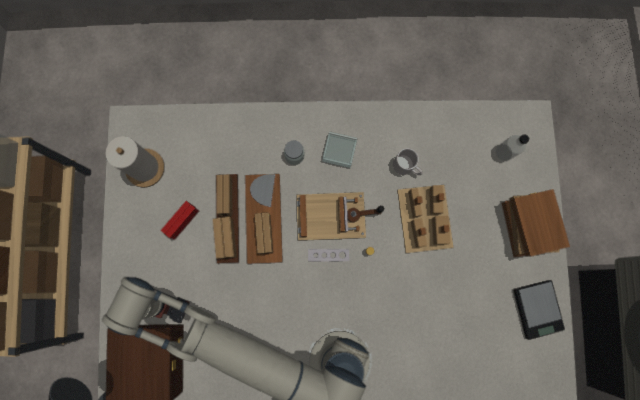

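View pics/wrist0.png

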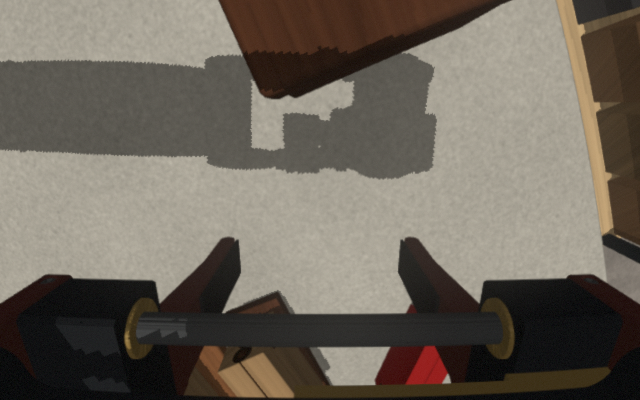

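```bash
cat > h.py <<'E'
from rig import *
import cv2, numpy as np
from scipy.spatial.transform import Rotation as R
def rot(q): return R.from_quat(np.roll(q,-1))
def quat(r): return np.roll(r.as_quat(),1)
def K(f):
    F=200/np.tan(np.radians(f["vfov"]/2)); return np.array([[F,0,f["cx"]],[0,F,f["cy"]],[0,0,1.]])
def unproj(f,uv,z):
    uv=np.array(uv,float).reshape(-1,1,2)
    p=cv2.undistortPoints(uv,K(f),np.array(f["dist"])).reshape(-1,2)
    d=rot(f["attitude"]).apply(np.c_[p,np.ones(len(p))]); e=np.array(f["eye"])
    return e+d*((np.asarray(z)-e[2])/d[:,2])[:,None]
def proj(f,P):
    P=np.array(P,float).reshape(-1,3); r=rot(f["attitude"]).inv()
    c=r.apply(P-np.array(f["eye"]))
    return cv2.projectPoints(c,np.zeros(3),np.zeros(3),K(f),np.array(f["dist"]))[0].reshape(-1,2)
def snap(n,tag):
    import pickle
    f=grab_frame(n); cv2.imwrite(f"pics/{tag}.png",f["image"][:,:,::-1]); pickle.dump(f,open(f"pics/{tag}.pkl","wb")); return f
def load(tag):
    import pickle; return pickle.load(open(f"pics/{tag}.pkl","rb"))
def down(yaw):  # tool pointing down, jaw (y) axis along world angle yaw
    y=np.array([np.cos(yaw),np.sin(yaw),0]); z=np.array([0,0,-1.]); x=np.cross(y,z)
    return quat(R.from_matrix(np.c_[x,y,z]))
E
python3 - <<'E'
from h import *
f=snap("scene","s1");t=snap("top","t1")
for n,f in(("scene",f),("top",t)):
    im=f["image"][:,:,::-1]
    for tgt in ["press","board_top","mould_62_mid","mould_50_mid","mould_44_mid","packer_24_grip","packer_30_grip","packer_36_grip","packer_48_grip","cam_knob"]:
        print(n,tgt,[(np.round(b["rect"]).astype(int).tolist(),round(b["conf"],2)) for b in boxes_of(tgt,n)][:5])
a=cv2.resize(f["image"][160:280,200:480,::-1],None,fx=2.85,fy=2.85,interpolation=cv2.INTER_CUBIC);cv2.imwrite("pics/tc.png",a)
s=load("s1");a=cv2.resize(s["image"][85:285,220:430,::-1],None,fx=3,fy=3,interpolation=cv2.INTER_CUBIC);cv2.imwrite("pics/sc.png",a)
o=get_obs();w=grab_frame("wrist");r=rot(o["tool_rot"]).inv()
print("cam in tool",r.apply(np.array(w["eye"])-o["ee_pos"]),(r*rot(w["attitude"])).as_matrix().round(4), get_obs()['t'])
E
```

```text
scene press [([249, 173, 343, 274], 0.56), ([301, 130, 348, 171], 0.5)]
scene board_top [([238, 181, 278, 225], 0.74), ([286, 142, 397, 201], 0.67)]
scene mould_62_mid [([315, 100, 364, 139], 0.71)]
scene mould_50_mid [([300, 130, 347, 171], 0.84)]
scene mould_44_mid [([369, 80, 395, 121], 0.94), ([361, 117, 409, 158], 0.89)]
scene packer_24_grip [([219, 306, 265, 336], 0.8), ([299, 128, 347, 169], 0.43)]
scene packer_30_grip [([179, 283, 226, 317], 0.92)]
scene packer_36_grip [([199, 332, 249, 371], 0.79)]
scene packer_48_grip [([157, 305, 206, 354], 0.74)]
scene cam_knob [([259, 226, 294, 276], 0.92)]
top press [([297, 188, 382, 242], 0.84), ([215, 175, 233, 219], 0.61)]
top board_top [([242, 173, 281, 265], 0.67)]
top mould_62_mid [([215, 221, 234, 264], 0.91), ([429, 184, 444, 214], 0.45)]
top mould_50_mid [([255, 212, 277, 254], 0.74), ([245, 175, 278, 262], 0.67)]
top mould_44_mid [([164, 200, 202, 238], 0.74), ([213, 176, 232, 216], 0.73), ([251, 176, 274, 210], 0.47)]
top packer_24_grip [([412, 188, 422, 219], 0.56)]
top packer_30_grip [([408, 220, 429, 247], 0.62)]
top packer_36_grip [([428, 185, 445, 212], 0.56)]
top packer_48_grip [([430, 216, 455, 245], 0.59), ([408, 219, 429, 246], 0.39)]
top cam_knob [([348, 208, 383, 224], 0.78)]
cam in tool [ 0.07610613  0.00111726 -0.16173654] [[ 3.000e-04 -9.594e-01 -2.819e-01]
 [ 1.000e+00  2.000e-04  1.000e-04]
 [-1.000e-04 -2.819e-01  9.594e-01]] 1.3
```

View crops.

View pics/tc.png

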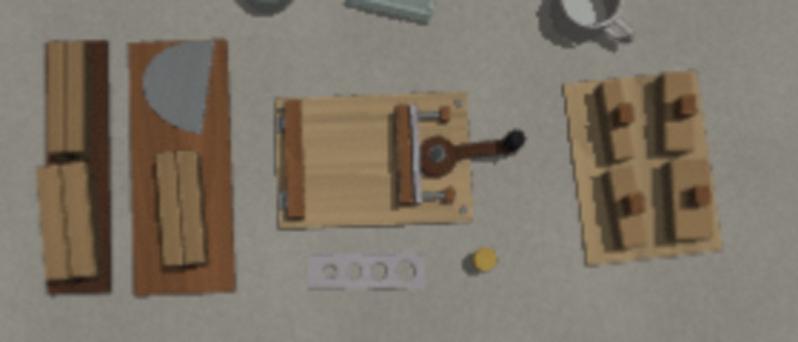

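View pics/sc.png

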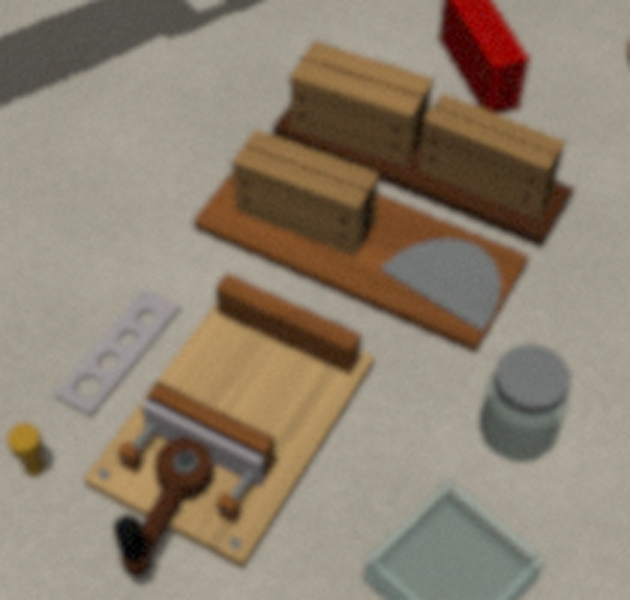

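Run:
```python
from h import *
t=load("t1")
def c(p): p=np.array(p,float); return p/2.85-0.5+[200,160]
def sh(n,pts,z): print(n,unproj(t,c(pts),np.full(len(pts),z))[:,:2].round(4).tolist())
sh("mould corners",[(155,154),(192,151),(206,262),(168,267)],.096)
sh("mould62",[(40,168),(84,162),(96,275),(50,279)],.096)
sh("mould44",[(47,42),(83,42),(85,153),(47,154)],.096)
sh("press base",[(277,97),(466,93),(473,220),(278,229)],.018)
sh("fence",[(285,101),(300,100),(303,217),(287,218)],.063)
sh("pad",[(395,107),(410,105),(416,203),(401,205)],.069)
sh("board",[(128,41),(227,40),(236,290),(133,295)],.018)
sh("knob top",[(514,138)],.103)
sh("sticks",[(625,115),(686,106),(634,203),(701,195)],.126)
sh("pboard",[(563,84),(694,71),(721,248),(586,265)],.01)
o=get_obs();print(o["t"])
for p in ([0.45,0.02,0.40],[0.42,0.2,0.4],[0.42,-0.3,0.4]):
  for yw in (np.pi/2,-np.pi/2,0): 
    q=ik(p,down(yw)); print(p,yw,None if q is None else np.round(q,2))
```

```text
mould corners [[0.5249, 0.2907], [0.5278, 0.245], [0.3909, 0.2284], [0.3856, 0.2748]]
mould62 [[0.5097, 0.4329], [0.5163, 0.3784], [0.3772, 0.3627], [0.3731, 0.419]]
mould44 [[0.6685, 0.4265], [0.6677, 0.3812], [0.5275, 0.3773], [0.527, 0.4244]]
press base [[0.6075, 0.1409], [0.6088, -0.1053], [0.4429, -0.1087], [0.436, 0.1418]]
fence [[0.5943, 0.1298], [0.5953, 0.1108], [0.4468, 0.1094], [0.4459, 0.1294]]
pad [[0.5833, -0.0089], [0.5855, -0.028], [0.4613, -0.032], [0.4591, -0.0132]]
board [[0.6852, 0.335], [0.6843, 0.2054], [0.3592, 0.1963], [0.355, 0.3274]]
knob top [[0.5363, -0.1531]]
sticks [[0.5591, -0.288], [0.5691, -0.3647], [0.4506, -0.2934], [0.4587, -0.3768]]
pboard [[0.6202, -0.2347], [0.6349, -0.4105], [0.4005, -0.4321], [0.3826, -0.254]]
1.3
[0.45, 0.02, 0.4] 1.5707963267948966 [-0.03 -0.19  1.18 -0.    2.15 -1.6 ]
[0.45, 0.02, 0.4] -1.5707963267948966 [-0.03 -0.19  1.18 -0.    2.15  1.54]
[0.45, 0.02, 0.4] 0 [-0.03 -0.19  1.18 -0.    2.15 -0.03]
[0.42, 0.2, 0.4] 1.5707963267948966 [ 0.37 -0.15  1.15 -0.    2.15 -1.2 ]
[0.42, 0.2, 0.4] -1.5707963267948966 [ 0.37 -0.15  1.15 -0.    2.15  1.94]
[0.42, 0.2, 0.4] 0 [ 0.37 -0.15  1.15 -0.    2.15  0.37]
[0.42, -0.3, 0.4] 1.5707963267948966 [-0.69 -0.02  1.02 -0.    2.14 -2.26]
[0.42, -0.3, 0.4] -1.5707963267948966 [-0.69 -0.02  1.02 -0.    2.14  0.88]
[0.42, -0.3, 0.4] 0 [-0.69 -0.02  1.02 -0.    2.14 -0.69]
```

Run:
```python
from h import *
movep([0.42,0.05,0.37],down(-np.pi/2))
print(get_obs()["t"],get_obs()["ee_pos"])
w=snap("wrist","w1")
for tgt in ["press","fence","pad","mould_62_mid","mould_50_mid","mould_44_mid","packer_24_grip","packer_30_grip","packer_36_grip","packer_48_grip","cam_knob"]:
    print(tgt,[(np.round(b["rect"]).astype(int).tolist(),round(b["conf"],2)) for b in boxes_of(tgt,"wrist")][:4])
print(get_obs()["t"])
```

```text
3.3 [0.42007761 0.05044129 0.36967374]
press [([257, 34, 485, 151], 0.58), ([566, 107, 640, 174], 0.34)]
fence [([256, 33, 281, 145], 0.85)]
pad [([356, 42, 377, 134], 0.89)]
mould_62_mid [([37, 100, 129, 204], 0.56)]
mould_50_mid [([139, 84, 210, 189], 0.9)]
mould_44_mid [([529, 29, 602, 105], 0.74), ([1, 61, 39, 148], 0.63)]
packer_24_grip [([529, 28, 600, 105], 0.62)]
packer_30_grip [([520, 110, 591, 180], 0.58)]
packer_36_grip [([574, 25, 640, 101], 0.79)]
packer_48_grip [([567, 106, 639, 174], 0.64)]
cam_knob [([383, 74, 488, 113], 0.7), ([29, 0, 108, 92], 0.63)]
3.9
```

View pics/w1.png

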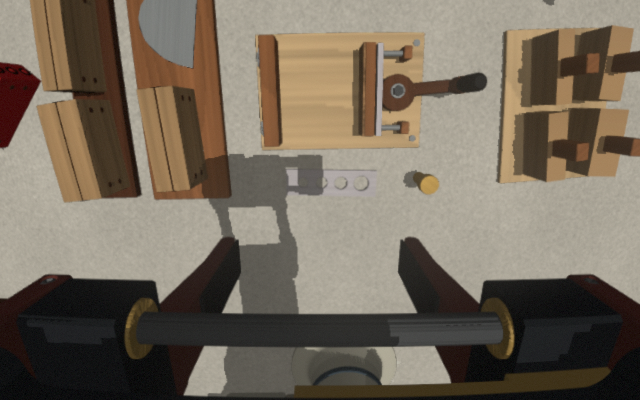

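Run:
```python
from h import *
w=load("w1")["image"][:,:,::-1]
cv2.imwrite("pics/c1.png",cv2.resize(w[70:210,20:240],None,fx=3.6,fy=3.6,interpolation=cv2.INTER_CUBIC))
cv2.imwrite("pics/c2.png",cv2.resize(w[20:165,240:500],None,fx=3,fy=3,interpolation=cv2.INTER_CUBIC))
cv2.imwrite("pics/c3.png",cv2.resize(w[15:195,490:640],None,fx=3.3,fy=3.3,interpolation=cv2.INTER_CUBIC))
```

```text
(no output)
```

View pics/c1.png

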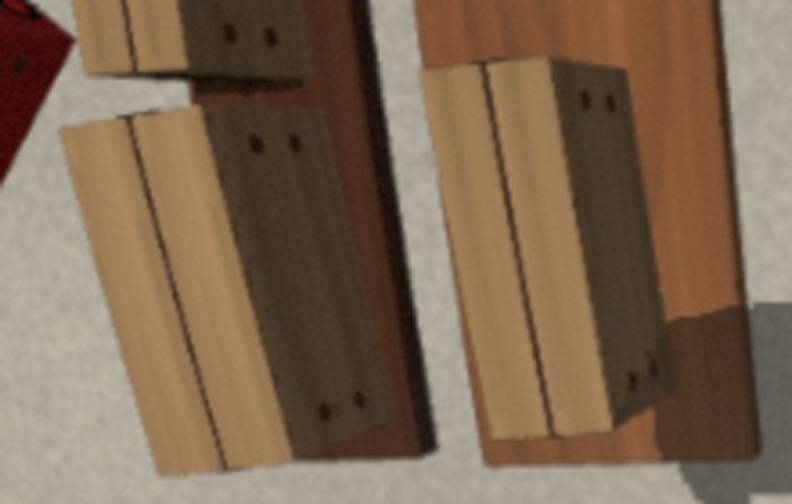

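View pics/c2.png

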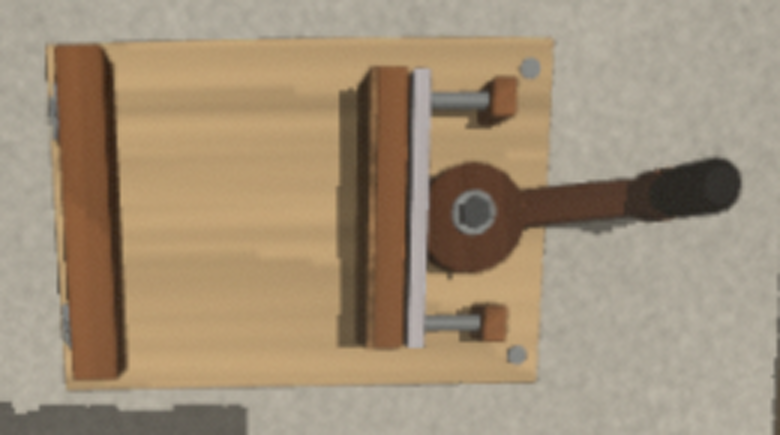

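View pics/c3.png

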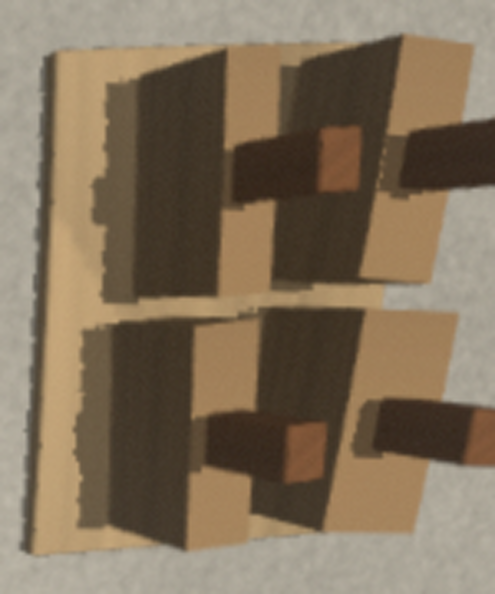

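Run:
```python
from h import *
w=load("w1")
def un(pts,s,off,z):
    p=(np.array(pts,float)+.5)/s-.5+off; return unproj(w,p,np.full(len(p),z))[:,:2]
def rep(n,pts,s,off,z):
    P=un(pts,s,off,z); # order: TL,TR,BR,BL ; long axis image vertical
    a=(P[0]+P[1])/2-(P[2]+P[3])/2; b=(P[0]+P[3])/2-(P[1]+P[2])/2
    print(n,"c",P.mean(0).round(4),"len",round(np.hypot(*a),4),"ang",round(np.arctan2(a[1],a[0]),4),"thk",round(abs(np.cross(a,b))/np.hypot(*a),4), "angb",round(np.arctan2(b[1],b[0])-np.pi/2,4))
o=(490,15)
rep("pUL",[(228,48),(280,42),(270,295),(218,296)],3.3,o,.076)
rep("pLL",[(193,325),(260,316),(248,541),(187,549)],3.3,o,.076)
rep("pUR",[(403,36),(473,43),(430,283),(360,278)],3.3,o,.076)
rep("pLR",[(363,310),(458,313),(413,531),(323,531)],3.3,o,.076)
rep("UL stick",[(320,127),(361,126),(358,190),(319,192)],3.3,o,.126)
rep("LL stick",[(288,422),(327,421),(323,481),(283,484)],3.3,o,.126)
o=(20,70)
rep("mould",[(423,70),(549,58),(613,430),(492,438)],3.6,o,.096)
rep("m62",[(62,129),(204,106),(293,458),(160,474)],3.6,o,.096)
o=(240,20)
rep("base",[(48,44),(552,37),(537,381),(68,390)],3,o,.018)
rep("fence",[(55,46),(103,44),(116,376),(73,380)],3,o,.063)
rep("fence foot",[(117,110),(117,110),(126,378),(126,378)],3,o,.018)
rep("pad top",[(374,67),(409,67),(407,347),(369,347)],3,o,.069)
print("knob top",un([(719,184)],3,o,.103),"pivot",un([(475,211)],3,o,.075))
f=load("t1");print(get_obs()["t"])
```

```text
pUL c [ 0.5625 -0.288 ] len 0.1005 ang 0.1191 thk 0.0238 angb 0.1106
pLL c [ 0.4528 -0.2952] len 0.0995 ang 0.1505 thk 0.0303 angb 0.1464
pUR c [ 0.5718 -0.3669] len 0.0995 ang -0.0248 thk 0.0352 angb 0.0017
pLR c [ 0.4602 -0.3771] len 0.0984 ang 0.0129 thk 0.0478 angb 0.0174
UL stick c [ 0.5625 -0.287 ] len 0.0233 ang 0.1421 thk 0.0168 angb 0.0945
LL stick c [ 0.4521 -0.2944] len 0.0245 ang 0.1366 thk 0.0173 angb 0.0691
mould c [0.46   0.2609] len 0.1383 ang 0.066 thk 0.0485 angb 0.0637
m62 c [0.4462 0.4017] len 0.1371 ang 0.0915 thk 0.0609 angb 0.105
base c [0.5248 0.019 ] len 0.1686 ang 0.0239 thk 0.247 angb 0.0209
fence c [0.5227 0.121 ] len 0.1479 ang 0.0141 thk 0.0211 angb 0.0589
fence foot c [0.5099 0.1105] len 0.1319 ang 0.008 thk 0.0 angb -1.5708
pad top c [ 0.5253 -0.0178] len 0.1224 ang 0.0249 thk 0.0167 angb 0.0091
knob top [[ 0.53691401 -0.15305704]] pivot [[ 0.52540564 -0.05529562]]
3.9<stdin>:8: DeprecationWarning: Arrays of 2-dimensional vectors are deprecated. Use arrays of 3-dimensional vectors instead. (deprecated in NumPy 2.0)
```

```bash
cat >> h.py <<'E'
YAW=0.02; P0=np.array([0.5243,0.0408])
def pw(x,y,z):
    c,s=np.cos(YAW),np.sin(YAW); return [P0[0]+c*x-s*y,P0[1]+s*x+c*y,z]
def pf(p):
    c,s=np.cos(YAW),np.sin(YAW); d=np.array(p[:2])-P0; return np.array([c*d[0]+s*d[1],-s*d[0]+c*d[1],p[2]])
def st(m=""):
    o=get_obs(); print(m,"t",round(o["t"],2),"press-frame",(pf(o["ee_pos"])*1000).round(1),"gap",round(o["finger_gap"]*88,1),"F",np.round(o["force"],1))
E
python3 - <<'E'
from h import *
a=down(-np.pi/2+0.066)
movep([0.46,0.261,0.16],a); st()
print(move_l([0.46,0.261,0.068],speed=0.12,f_stop=15)); gripper_close(); st("closed")
w=snap("wrist","w2")
move_l([0.46,0.261,0.15],speed=0.2); st("lift")
movep(pw(0,0.037,0.15),down(-np.pi/2+YAW)); st()
snap("wrist","w3");snap("scene","s3")
E
```

```text
t 5.05 press-frame [-59.1 221.  161.7] gap 88.1 F [ 0.4 -0.3  0. ]
False
closed t 6.64 press-frame [-59.9 221.6  68.1] gap 50.3 F [1.  0.5 0.5]
lift t 7.25 press-frame [-60.2 221.2 148.7] gap 50.1 F [-0.5  0.6 -3.9]
 t 8.05 press-frame [ -0.6  37.8 148.8] gap 49.9 F [ 0.1  1.4 -3.8]
```

View pics/w3.png

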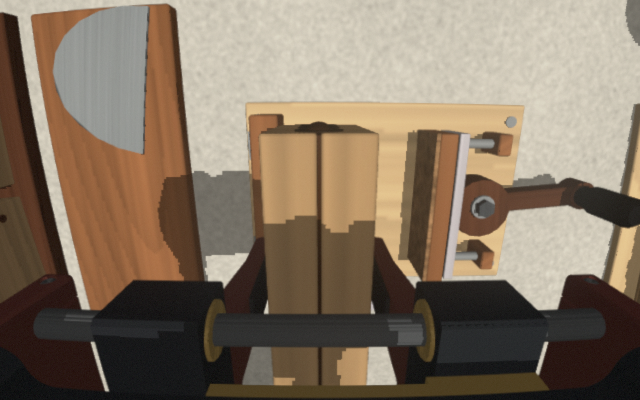

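View pics/s3.png

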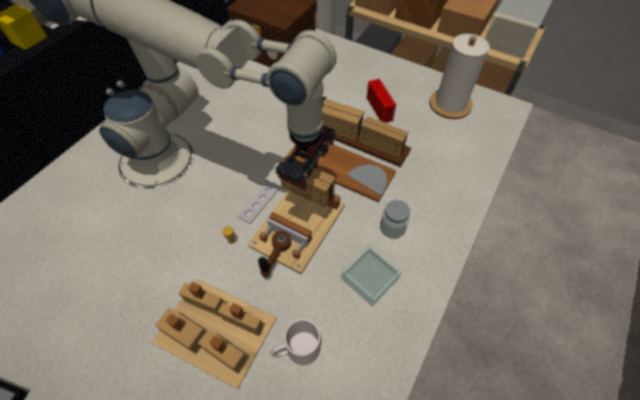

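Run:
```python
from h import *
w=load("w3")
def p(uv,z): return (np.array([pf(x) for x in unproj(w,uv,np.full(len(uv),z))])*1000).round(1)
print("base exp (85,103),(85,-147)",p([(247,103),(523,107)],.018))
print("pad face top exp y-50, x62",p([(441,134),(424,276)],.069))
print("fence far end exp (75,69..91)",p([(252,116),(280,115)],.063))
print("pivot",p([(483,208)],.07))
```

```text
base exp (85,103),(85,-147) [[  84.   101.2   18. ]
 [  82.9 -144.2   18. ]]
pad face top exp y-50, x62 [[ 61.4 -52.   69. ]
 [-55.9 -50.1  69. ]]
fence far end exp (75,69..91) [[73.8 88.3 63. ]
 [74.4 67.4 63. ]]
pivot [[  4.4 -91.6  70. ]]
```

Run:
```python
from h import *
print(move_l(pw(0,0.037,0.072),speed=0.1,f_stop=10)); st("low")
print(move_l(pw(0,0.052,0.072),speed=0.03,f_stop=5)); st("fence")
o=get_obs();p=list(o["ee_pos"]);p[2]=0.064
print(move_l(p,speed=0.02,f_stop=5)); st("down")
let_go(); st("open")
p=list(get_obs()["ee_pos"]);p[2]=0.13
move_l(p,speed=0.2); st()
snap("wrist","w4")
```

```text
False
low t 9.08 press-frame [ 0.5 37.  72.9] gap 49.3 F [ 1.   0.7 -2.6]
True
fence t 9.44 press-frame [-0.2 44.1 71.8] gap 49.9 F [ 0.7 -1.4 -2.7]
True
down t 9.71 press-frame [-0.4 44.1 68. ] gap 49.9 F [-0.2  0.6  4.2]
open t 10.47 press-frame [-1.1 43.8 66.8] gap 88.1 F [ 0.   0.1 -0.8]
 t 10.93 press-frame [ -0.8  43.9 130.2] gap 87.8 F [-0.1 -0.2 -0.6]
```

View pics/w4.png

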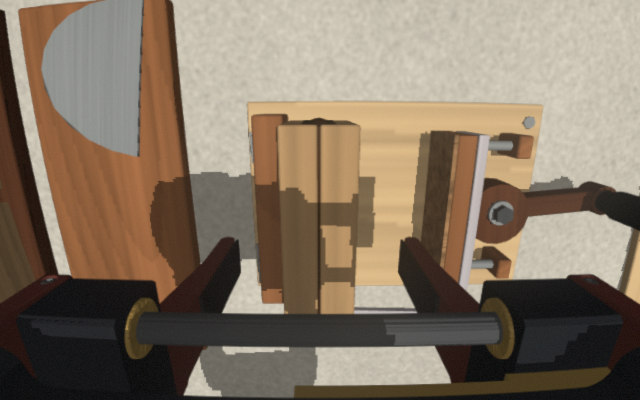

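Run:
```python
from h import *
movep([0.571,-0.366,0.20],down(-0.01)); st()
snap("wrist","w5")
w=load("w5")
print(proj(w,[[0.571,-0.366,.126]]))
```

```text
t 12.93 press-frame [  38.8 -407.   199.5] gap 87.8 F [ 0.3 -0.4 -0.3]
[[316.74958132 215.94963115]]
```

View pics/w5.png

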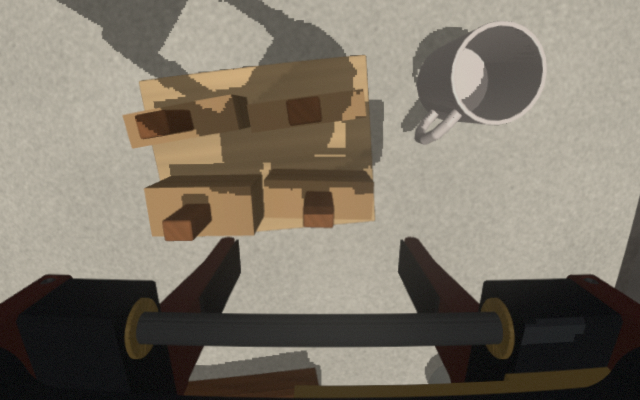

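Run:
```python
from h import *
print(move_l([0.5715,-0.3665,0.082],speed=0.12,f_stop=10)); gripper_close(); st("closed")
p=list(get_obs()["ee_pos"]);p[2]=0.23; move_l(p,speed=0.25); st("lift")
movep(pw(0,-0.010,0.225),down(YAW-0.005)); st()
snap("wrist","w6")
```

```text
False
closed t 15.12 press-frame [  39.  -408.2   81.9] gap 24.2 F [-0.2 -0.7 -0.8]
lift t 15.86 press-frame [  38.7 -408.   228. ] gap 23.9 F [ 0.3  0.5 -2.4]
 t 17.34 press-frame [  0.3 -10.9 224.8] gap 23.8 F [-0.2  0.2 -0.9]
```

View pics/w6.png

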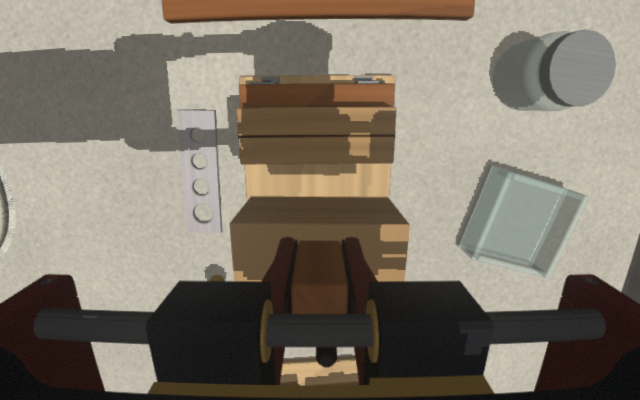

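Run:
```python
from h import *
print(move_l(pw(0,-0.010,0.12),speed=0.15,f_stop=8)); 
print(move_l(pw(0,-0.010,0.094),speed=0.06,f_stop=8)); st("low")
print(move_l(pw(0,0.008,0.094),speed=0.03,f_stop=5)); st("touch")
p=list(get_obs()["ee_pos"]);p[2]=0.086
print(move_l(p,speed=0.02,f_stop=5)); st("down")
let_go(); st("open")
p=list(get_obs()["ee_pos"]);p[2]=0.20
move_l(p,speed=0.25)
snap("wrist","w7");snap("scene","s7")
```

```text
False
False
low t 18.82 press-frame [ -0.2 -10.   93.7] gap 24.2 F [-0.3  0.2 -1.6]
True
touch t 19.29 press-frame [-0.   2.3 93.8] gap 23.8 F [ 0.4 -2.1 -0.1]
True
down t 19.57 press-frame [-0.1  2.2 89.8] gap 23.8 F [-0.7  0.2  3.4]
open t 20.64 press-frame [-0.6  1.9 89.2] gap 88.0 F [-0.3 -0.8  0.8]
```

View pics/w7.png

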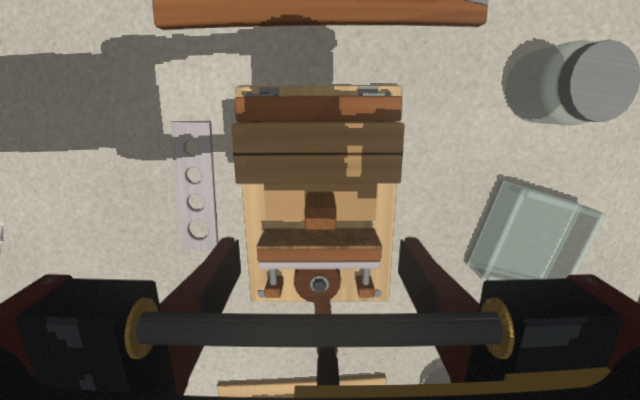

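Run:
```python
from h import *
movep([0.452,-0.295,0.20],down(0.13)); st()
w=snap("wrist","w8")
print(proj(w,[[0.452,-0.295,.126]]))
cv2.imwrite("pics/c8.png",cv2.resize(w["image"][100:260,200:420,::-1],None,fx=3.6,fy=3.6,interpolation=cv2.INTER_CUBIC))
```

```text
t 22.63 press-frame [ -78.6 -333.4  199.8] gap 87.8 F [ 0.6 -0.3 -0.6]
[[316.23003196 215.72926264]]
```

View pics/c8.png

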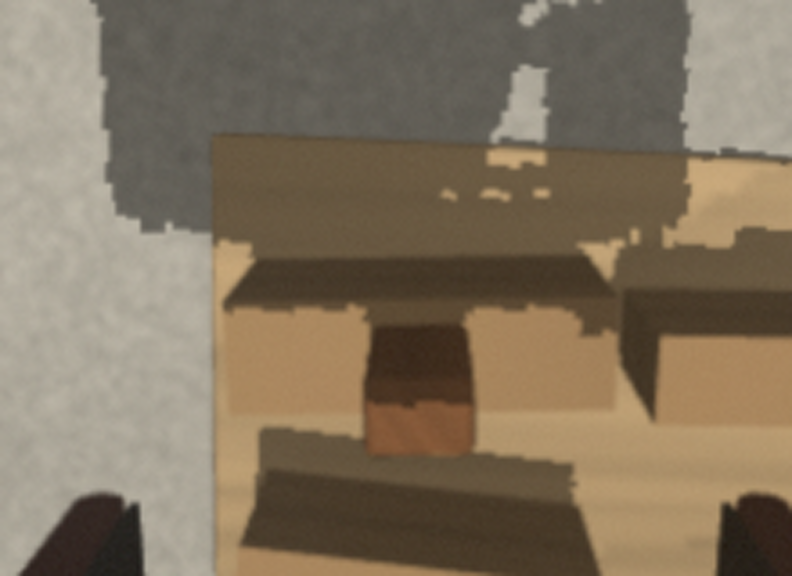

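Run:
```python
from h import *
print(move_l([0.452,-0.295,0.082],speed=0.12,f_stop=10)); gripper_close(); st("closed")
p=list(get_obs()["ee_pos"]);p[2]=0.23; move_l(p,speed=0.25); st("lift")
movep(pw(0,-0.045,0.225),down(YAW-0.005)); st()
print(move_l(pw(0,-0.040,0.147),speed=0.15,f_stop=8)); st("low")
snap("wrist","w9");snap("scene","s9")
print(move_l(pw(0,-0.022,0.147),speed=0.02,f_stop=3)); st("touch")
snap("wrist","w10")
```

```text
False
closed t 24.82 press-frame [ -79.1 -334.3   81.9] gap 23.9 F [-1.   0.   0.2]
lift t 25.56 press-frame [ -79.4 -334.   228.3] gap 24.1 F [ 0.5  0.4 -0.9]
 t 26.71 press-frame [-2.000e-01 -4.580e+01  2.243e+02] gap 24.1 F [-0.3  0.2 -1.2]
False
low t 27.38 press-frame [  0.3 -40.5 147.9] gap 23.7 F [-0.5 -0.5 -1.6]
True
touch t 28.03 press-frame [ -0.2 -31.2 146.4] gap 23.5 F [ 0.8 -0.2 -0.5]
```

View pics/w10.png

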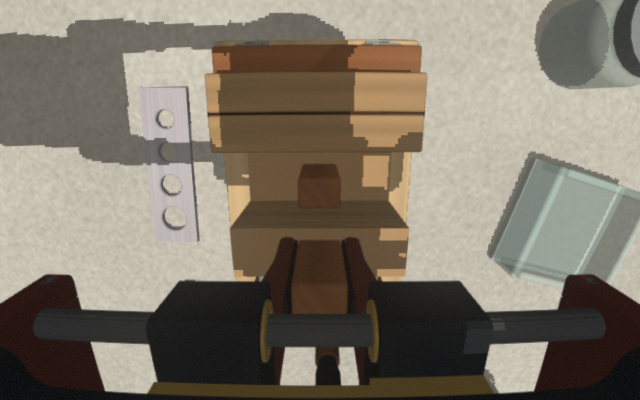

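Run:
```python
from h import *
print(move_l(pw(0,-0.0327,0.147),speed=0.02)); st("back")
r=move_l(pw(0,-0.0327,0.100),speed=0.04,f_stop=6); st("down %s"%r)
if not r:
    r=move_l(pw(0,-0.0327,0.086),speed=0.03,f_stop=5); st("floor %s"%r)
snap("wrist","w11");snap("scene","s11")
```

```text
False
back t 28.33 press-frame [-1.000e-01 -3.270e+01  1.467e+02] gap 23.7 F [-1.1 -0.8 -2.3]
down False t 29.66 press-frame [  0.2 -32.7 100.4] gap 23.6 F [ 0.2  0.1 -0.7]
floor True t 30.06 press-frame [  0.2 -32.7  89.6] gap 23.9 F [-0.3 -0.2  3.9]
```

View pics/w11.png

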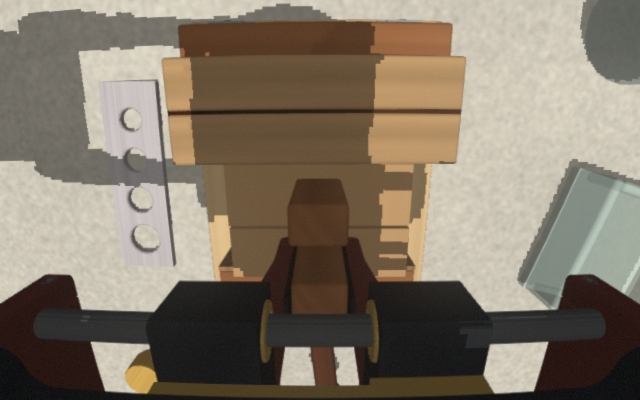

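```bash
cat >> h.py <<'E'
def arc(th,d=0.0255,z=0.070,r=0.095):
    u=np.array([np.sin(th),-np.cos(th)]);t=np.array([np.cos(th),np.sin(th)])
    q=np.array([0,-.1015])+r*u-d*t
    return pw(q[0],q[1],z),down(YAW+th)
E
python3 - <<'E'
from h import *
let_go(); st("open")
p=list(get_obs()["ee_pos"]);p[2]=0.19
move_l(p,speed=0.25); w=snap("wrist","w12"); gripper_close(); st("closed")
for th in (-0.2,0.8,1.6,1.75):
    q=ik(*arc(th)); print(th, None if q is None else np.round(q,2))
E
```

```text
open t 31.23 press-frame [ -0.4 -32.7  88.8] gap 87.7 F [-0.2  0.5  0.4]
closed t 33.18 press-frame [ -0.4 -32.7 190. ] gap 0.5 F [-0.3  0.6  1. ]
-0.2 [-0.37 -0.14  1.73 -0.    1.55 -0.19]
0.8 [-0.3   0.1   1.49 -0.    1.55 -1.12]
1.6 [-0.18  0.19  1.4  -0.    1.56 -1.8 ]
1.75 [-0.16  0.19  1.39 -0.    1.56 -1.93]
```

View pics/w12.png

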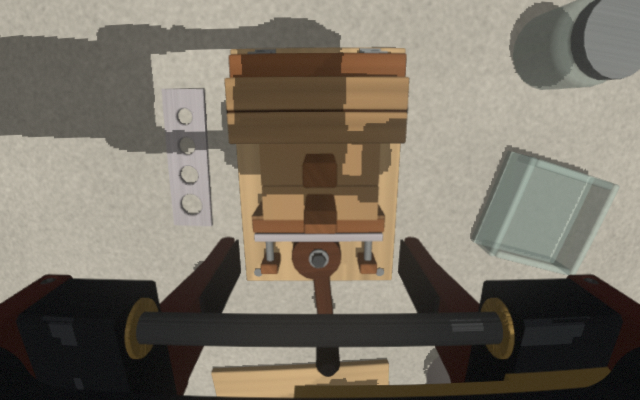

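Run:
```python
from h import *
p,q=arc(-0.2); p[2]=0.19
movep(p,q); st()
p,q=arc(-0.2); print(move_l(p,q,speed=0.15,f_stop=8)); st("low")
for th in np.arange(0,1.21,0.2):
    p,q=arc(th); r=move_l(p,q,speed=0.08,f_stop=25); st("th %.1f %s"%(th,r))
    if r: break
snap("wrist","w13");snap("scene","s13")
```

```text
t 33.88 press-frame [ -43.6 -189.   190.1] gap 0.1 F [-0.  -0.4  1.2]
False
low t 34.83 press-frame [ -43.2 -189.5   71.2] gap 0.7 F [ 0.6 -0.1  1.3]
th 0.0 False t 35.22 press-frame [ -25.1 -196.7   70.9] gap 0.5 F [-0.1  0.1 -0.6]
th 0.2 False t 35.61 press-frame [  -6.3 -199.6   70.2] gap 0.4 F [-0.5 -0.2  0.4]
th 0.4 False t 36.0 press-frame [  13.3 -198.9   70. ] gap 0.4 F [-0.4 -1.  -0.3]
th 0.6 False t 36.39 press-frame [  32.3 -194.3   70. ] gap 0.2 F [0.2 0.3 0.9]
th 0.8 False t 36.78 press-frame [  50.2 -186.1   70. ] gap 0.2 F [ 0.5 -0.7  0.6]
th 1.0 False t 37.17 press-frame [  66.  -174.4   70. ] gap 0.3 F [-0.5  0.3 -0.3]
th 1.2 False t 37.57 press-frame [  79.1 -159.9   70.1] gap 0.8 F [-0.5  0.7 -0.8]
```

View pics/w13.png

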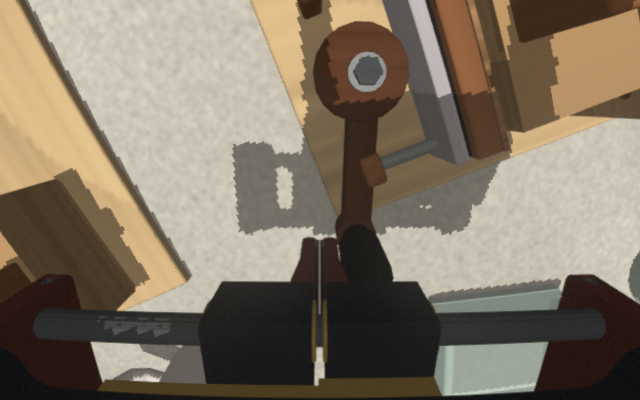

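Run:
```python
from h import *
for th in (1.4,1.5,1.6,1.7):
    p,q=arc(th); r=move_l(p,q,speed=0.05,f_stop=12); st("th %.2f %s"%(th,r))
    if r: break
snap("wrist","w14")
```

```text
th 1.40 False t 38.21 press-frame [  89.2 -142.9   70.1] gap 0.7 F [-0.3 -0.4 -0.1]
th 1.50 False t 38.56 press-frame [  92.9 -133.7   70. ] gap 0.4 F [-0.9  0.   0.2]
th 1.60 False t 38.91 press-frame [  95.7 -124.2   70. ] gap 0.6 F [ 0.  -1.3 -0.1]
th 1.70 True t 39.12 press-frame [  96.3 -123.4   69.9] gap 0.2 F [ 0.7 -4.9  2.5]
```

View pics/w14.png

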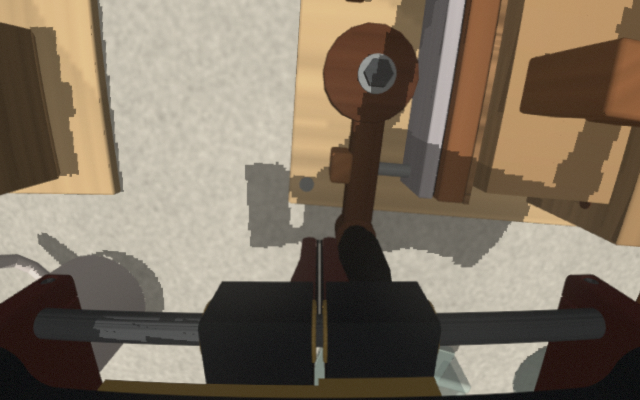

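Run:
```python
from h import *
p,q=arc(1.45); p=list(get_obs()["ee_pos"]); p[1]-=0.03
move_l(p,speed=0.15); p[2]=0.2; move_l(p,speed=0.25)
movep([0.42,0.05,0.37],down(-np.pi/2)); st()
w=snap("wrist","w15");snap("scene","s15");snap("top","t15")
cv2.imwrite("pics/c15.png",cv2.resize(w["image"][10:210,20:500,::-1],None,fx=1.6,fy=1.6,interpolation=cv2.INTER_CUBIC))
cv2.imwrite("pics/d15.png",cv2.resize(w["image"][20:165,240:500,::-1],None,fx=3,fy=3,interpolation=cv2.INTER_CUBIC))
```

```text
t 43.13 press-frame [-104.    11.2  369.7] gap 0.4 F [ 0.3 -0.2 -0.7]
```

View pics/d15.png

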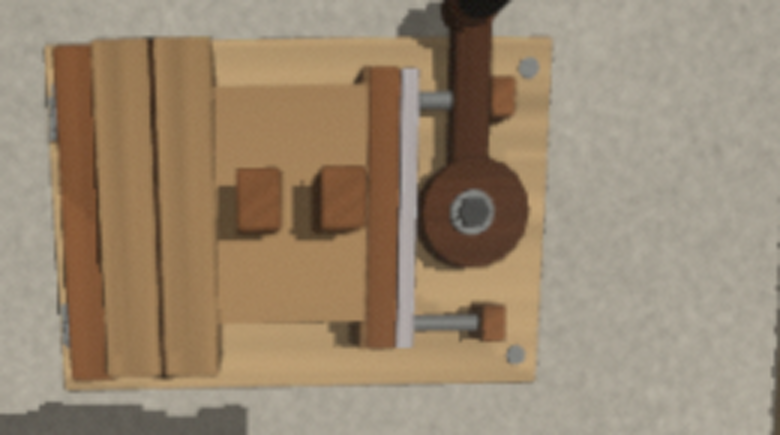

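View pics/s15.png

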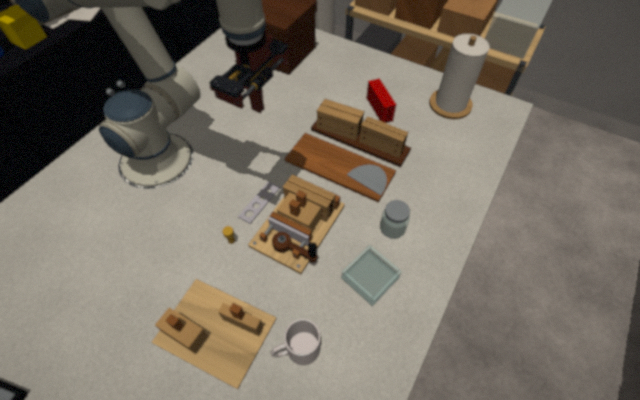

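Run:
```python
from h import *
w=load("w15");s=load("s15");t=load("t15")
c=lambda P,:(np.array(P,float)+.5)/3-.5+(240,20)
f=lambda fr,uv,z:(np.array([pf(x) for x in unproj(fr,uv,np.full(len(uv),z))])*1000).round(1)
L=f(w,c([(473.5,22),(469,157)]),.04); d=L[0]-L[1]; print(L,"lever ang",np.arctan2(d[0],-d[1]))
print("home knob top expected",proj(w,[pw(.095,-.1015,.103)]),proj(s,[pw(.095,-.1015,.103)]),proj(s,[pw(.095*np.sin(1.4),-.1015-.095*np.cos(1.4),.103)]),proj(w,[pw(.095*np.sin(1.4),-.1015-.095*np.cos(1.4),.103)]))
print("mould top corners exp (±70,69/19)",f(w,c([(93,39),(213,38),(217,376),(113,377)]),.096))
print("pad",f(w,c([(374,67),(409,67),(407,347),(369,347)]) ,.069), f(w,c([(367,67),(361,347)]),.069))
cv2.imwrite("pics/e15.png",cv2.resize(s["image"][170:280,230:360,::-1],None,fx=5,fy=5,interpolation=cv2.INTER_CUBIC))
cv2.imwrite("pics/f15.png",w["image"][:210,:,::-1])
```

```text
[[  85.9 -101.5   40. ]
 [  25.8 -101.2   40. ]] lever ang 1.5658046877208567
home knob top expected [[409.81384493   6.41668818]] [[312.44854197 244.52389555]] [[308.69105456 249.33386743]] [[422.98873961   7.73564743]]
mould top corners exp (±70,69/19) [[ 69.2  68.3  96. ]
 [ 68.3  18.7  96. ]
 [-70.7  20.5  96. ]
 [-70.1  66.9  96. ]]
pad [[ 61.1 -51.3  69. ]
 [ 60.9 -66.8  69. ]
 [-61.5 -68.5  69. ]
 [-61.3 -50.6  69. ]] [[ 61.1 -48.2  69. ]
 [-61.2 -46.8  69. ]]
```

View pics/e15.png

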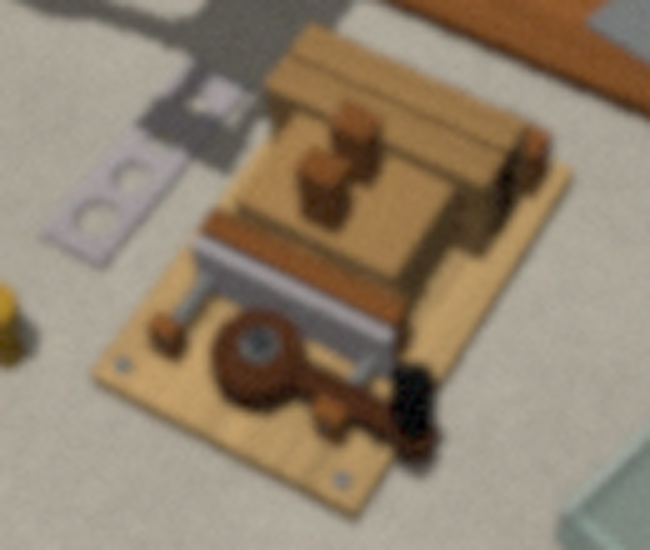

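View pics/f15.png

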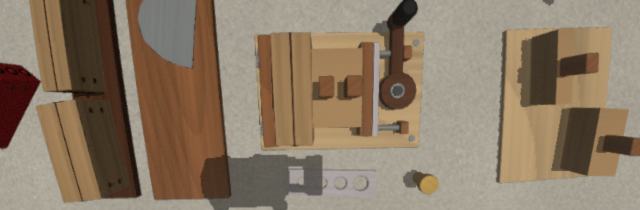

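Run:
```python
from h import *
st(); print(job_done());
```

```text
t 43.28 press-frame [-104.    11.2  369.8] gap 0.7 F [-0.1  0.8 -0.2]
the job is handed in; nothing more can be done
None
```

The mould from the rolling board is pressed against the fence with the 36 mm and 30 mm packers in front of it. I handed the job in at 43.3 s of the 72 s; it reports no verdict.

**What I did:** The jaws closed to 50.1 mm on the mould, so it is the 50 mm one. I put it in the press and pushed it gently against the fence. Next I pushed the 36 mm packer up to the mould. I lowered the 30 mm packer into the gap left, and neither packer met any resistance before the floor. Then I swung the lever until it met its stop, with the push changing by 12 N.

**Last checks, from pictures with the arm clear:**
- **Lever:** it measures about 1.57 rad.
- **Mould:** its top spans about y +68 to +19 mm in the press frame, so it lies against the fence.
- **Pressure board:** its face has come forward about 3 mm, with the packers tight and upright between it and the mould.
- **Everything else:** the spare moulds, the other packers, the tools and the vessels look where they were.

**Not confirmed:** the pressing force could not be measured directly. I infer it from the lever being at its stop. My press measurements agreed only to about 2 mm (3 mm at one far corner). The network also gave some wrong labels on other objects at low confidence, so I chose the mould and packers by measured size.

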